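# Feed a moulding offcut through the flap of the offcut box

### The job

Without gripping or lifting it, push the gold moulding offcut across the feed deck of the plywood box, and on through the hanging blue flap so that it slides down into the bin behind. Then draw your fingers back out so that the flap swings fully shut. Leave the black offcut, the glue bottle and the frame corner sample where they are.

Things in the scene. Friction and masses are not known exactly. Their poses are not given: they have to be found in the camera images.
- box: Plywood offcut box, fixed. Origin on the table straight under the middle of the mouth's front face; +x points through the mouth into the bin, +y across to the fence side, z up. In this frame, mm: the level grey feed deck is at z 75, x -230 to 38, y -140 to 60; behind it the bin, floor at z 12, inside to x 192, y -56 to 56, roofed by a fixed clear sheet at z 148
- mouth (a point): middle of the mouth's sill at deck height (box x 0, y 0, z 75 mm), axes as the box. The mouth is 76 wide (y -38 to 38) and 55 high, in a wall 12 thick (x 0 to 12) whose top is 73 above the deck. Vertical fingers stop at this wall; fingers tilted forward reach 10 to 15 farther in, under the flap
- fence (a point): middle of the guiding face of the low aluminium fence, at its foot (box x -116, y 30, z 75 mm), axes as the box. The fence runs along x from box x -230 to -2, stands 12 mm above the deck; what lies flush against it on the -y side is lined up with the mouth
- deck_edge (a point): middle of the deck's inner edge, inside the mouth (box x 38, y 0, z 75 mm), where a slippery steel slide falls away into the bin at 40 degrees. A 90 mm long stick slid in lengthwise tips and slides into the bin by itself once its middle passes this edge, i.e. when its rear end has come nearly to the mouth's front face
- flap (a joint): angle of the blue flap (72 wide, 52 high, 3 thick, smooth, 30 g), hinged at the top of the mouth on a pin along the box's y at box x 6, z 130 mm: 0 hanging shut, grows to 1.5 rad as its lower edge swings into the bin (+x). It swings only inward, moves freely and falls shut under its own weight
- offcut_mid (a point): centre of the gold moulding offcut: a stick 90 long (its x axis), 40 wide (y), 28 high (z; the lowest 22 full width, the top 6 only 24 wide), about 80 g. It lies flat on the feed deck (centre 14 mm above the deck), apart from the fence, its length within about 20 degrees of the box's x axis
- dark_offcut_mid (a point): centre of the black offcut lying on the table, the same size as the gold one; leave it alone
- glue_mid (a point): middle of a pale glue bottle (yellow label, orange cap) standing on the table, 54 across, 150 high; leave it alone
- corner_mid (a point): outer corner of the dark L-shaped frame corner sample lying on the table, legs 105 long along its x and y, 30 wide, 26 high; leave it alone
There are look-alikes about, which are no part of the job. There is more than one size of the part that bears offcut_mid; the job needs the largest.

How it is judged:
By the outcome, as a careful person would: the job done as asked, in the order asked, and still so for the second after the job is handed in, with the robot touching nothing.
It also fails if it takes over 48 s, if anything falls off the work surface, if the arm or the gripper's body presses on something with over 40 N, if the wrist force passes 120 N, or if a joint passes its speed limit or range.

### The arm

A 6-joint arm with a two-finger parallel gripper is mounted at the origin on the work surface. World frame = base frame: x ahead of the robot, y to its left, z up, the work surface at z = 0. Lengths are in m, angles in degrees, forces in N, time in s.
With the tool pointing down it reaches from about 0.375 to 0.9 m from the base axis. Payload 3.1 kg.
Tool frame: the origin (TCP) lies at the very end of the fingers, on their centre line; the grasp point (between the pads) lies 19 mm behind it; z points along the fingers, y is the direction in which the jaws open and shut (so a half turn about z gives the same grasp; the last joint's range is limited). The gripper opens to 87 mm and grips with 3 to 60 N. Pads are 19 mm wide; open, the fingers measure 117 mm over their backs; the gripper's body (75 mm by 190 mm) begins 51 mm behind the grasp point.
Start: joints at [64.028, 30.224, 82.088, -0, 67.689, -10.227], TCP at [0.17, 0.602, 0.223] pointing down, gripper open.
Joint ranges: [-176.69, 176.69], [-43.24, 126.21], [12.49, 139.97], [-82, 262], [0, 151.66], [-163.58, 163.58]. Speed limits (degrees/s): [159.86, 159.86, 180, 180, 180, 180].

### API

Orientations are given as a 3x3 rotation matrix whose columns are the frame's x, y, z axes.
In Python, from rig import readout, capture, camera_model, bot, spot_in, regions_of gives the robot as it stands.
- The arm moves only by the tool send_rows, never from a script. Its argument "moves" is a list that holds one entry, the list of rows, each a list of 7 numbers: the turn, a rotation vector about the tool's x, y, z in degrees, then the shift along the tool's x, y, z in cm, then the opening, from -1 (shut) to 1 (fully open). A call has exactly 5 rows; each row shifts and turns the commanded pose from where the row before left it, along the tool's axes as they then stand; what a row does not reach is not made up. A row lasts 1/10 s, in which the tool goes at most 50 mm and 8.59 degrees, less where a joint would pass 70% of its speed; a pose out of reach is approached as far as the arm can. A call with a gripper value outside its range is refused whole. The fingers move at their own pace and stop on an object; the grip force is fixed at half the most. Time passes only in rows, so rows that do not move let the fingers close, or fill a call up. It gives the time, the measured TCP pose, the force and the opening at its end, in the units of the state.
- readout.read_state(): the state, without advancing time (a new reading comes with each control period).
- capture(name): name is "scene" or "side" or "wrist"; returns the picture (400x640x3 uint8, blue, green, red); there is no depth.
- camera_model(name): a dict with "camera_matrix" (3x3 intrinsics, pixels), "pose" (4x4, takes a point from camera to world coordinates). Camera axes: x right, y up, looking along -z (the intrinsics and any distortion apply to the point x, -y, -z); pixel columns grow to the right and rows downward; lengths in m; the calibration is good to about 2 mm. The wrist camera is an equidistant fisheye: a pixel r from the principal point sees the ray r / f radians off the axis. A picture is of the moment at which its call begins: read the wrist's pose just before it. camera_model takes no time and is no camera call; for the wrist camera it gives the pose at the moment of the call.
- bot.hand_in(): hands the job in, once; it reports no verdict.
Trained networks look in the newest picture that a camera, given by its name, has taken for a name from the list of things; names that differ only in an ending like _2 or _b are one class to them, and where a whole thing is asked for, a point or a joint stands for the part that bears it (a point fixed in the world has none). Each returns a list of dicts, best first, with "p" (0 to 1); they miss things now and then, are a little off and sometimes report something else, mostly with a low value. They report only what shows in the picture. A call takes as long as a camera call. They do not tell look-alikes from the thing itself.
- spot_in(camera, thing): "location" ([x, y, z] in m, in world coordinates, good to about 4 mm: the middle of the surface that is visible of it).
- regions_of(camera, thing): "mask" (400x640 bool, what is visible of it).
The state is a dict: "time_s": time; "joint_positions": joint angles; "qvel": joint speeds; "tau": joint torques, N m; "position": TCP position; "tcp_rot": TCP orientation; "force": force on the tool from outside, world axes, zero at the start; "moment": the same for the moment, N m; "opening": opening from 0.0 (shut) to 1.0 (fully open).
Only numpy, scipy, OpenCV 4.12 (cv2) and the standard library are available. Lean on these libraries where they do the work, as an engineer would, in place of code of your own. Each camera call takes 0.05 s, during which the arm holds its last target. There are 200 camera calls.

## Working session

There is one attempt and no reset: what is moved stays moved. The work goes in short steps, Python scripts to look and compute and a tool call to move; the robot and the scene stay as the last step left them, time stands still between calls to the robot, and variables do not carry over. Pictures are saved under pics/ and viewed, about 8 in all and at most 12, crops included, and the job is handed in when it is done.

Besides the shell and the picture viewer there is one more tool, called after ">>>" in YAML: its name, and indented under it one key for each argument. send_rows: Moves the arm, as the interface text tells. Its arguments: {"type":"object","properties":{"moves":{"type":"array","items":{"type":"array","items":{"type":"array","items":{"type":"number"}}}}},"required":["moves"]}

```bash
ls; mkdir -p pics; python3 - <<'E'
from rig import *
import cv2,numpy as np
for c in("scene","side"):
    cv2.imwrite(f"pics/{c}0.png",capture(c))
    for t in("box","offcut_mid","dark_offcut_mid","flap","glue_mid","corner_mid"):
        try: print(c,t,[(np.round(d["location"],3).tolist(),round(d["p"],2)) for d in spot_in(c,t)][:4])
        except Exception as e: print(c,t,e)
    m=camera_model(c); print(np.round(m["pose"],3).tolist(),np.round(m["camera_matrix"],1).tolist(),[k for k in m])
print(readout.read_state())
E
```

```text
pics
scene box [([0.639, -0.164, 0.089], 0.8)]
scene offcut_mid [([0.356, -0.078, 0.014], 0.88), ([0.519, -0.058, 0.1], 0.62), ([0.348, 0.035, 0.018], 0.51)]
scene dark_offcut_mid [([0.501, 0.185, 0.02], 0.85)]
scene flap []
scene glue_mid [([0.732, 0.038, 0.095], 0.6), ([0.5, 0.182, 0.021], 0.46)]
scene corner_mid [([0.494, -0.334, 0.026], 0.63)]
[[0.632, -0.618, 0.468, 1.001], [0.775, 0.515, -0.368, -0.369], [-0.014, 0.595, 0.804, 0.888], [0.0, 0.0, 0.0, 1.0]] [[456.8, 0.0, 318.5], [0.0, 456.8, 195.0], [0.0, 0.0, 1.0]] ['camera_matrix', 'pose']
side box [([0.589, -0.182, 0.074], 0.82)]
side offcut_mid [([0.344, 0.031, 0.015], 0.97), ([0.507, -0.065, 0.1], 0.9), ([0.346, -0.09, 0.017], 0.64)]
side dark_offcut_mid [([0.49, 0.179, 0.017], 0.9)]
side flap [([0.595, -0.178, 0.078], 0.46)]
side glue_mid [([0.711, 0.041, 0.084], 0.86)]
side corner_mid [([0.486, -0.314, 0.023], 0.82)]
[[0.825, 0.374, -0.423, 0.243], [-0.564, 0.536, -0.628, -0.524], [-0.008, 0.757, 0.654, 0.626], [0.0, 0.0, 0.0, 1.0]] [[414.9, 0.0, 315.5], [0.0, 414.9, 194.6], [0.0, 0.0, 1.0]] ['camera_matrix', 'pose']
{'time_s': 0.7, 'joint_positions': array([ 6.40279039e+01,  3.02168891e+01,  8.20894509e+01,  1.01482992e-03,
        6.76894478e+01, -1.02269547e+01]), 'qvel': array([ 0.03855306, -0.01122532, -0.01224883, -0.05529963, -0.08348934,
        0.03111804]), 'tau': array([-6.50902148e-04, -4.39860535e+01, -1.76953107e+01,  6.32630428e-02,
        5.03195368e-02, -2.13586947e-05]), 'position': array([0.1695472 , 0.60152803, 0.22260966]), 'tcp_rot': array([[-9.62476426e-01,  2.71365304e-01,  1.74644468e-05],
       [ 2.71365305e-01,  9.62476424e-01,  7.32688130e-05],
       [ 3.07349541e-06,  7.52587502e-05, -9.99999997e-01]]), 'force': array([ 0.11253338,  0.26621383, -0.30607992]), 'moment': array([-0.02813892,  0.01607768, -0.00417296]), 'opening': 0.9994866312055966}
```

View pics/scene0.png

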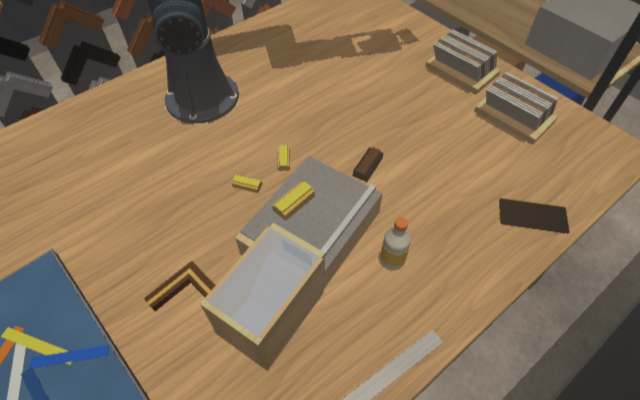

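View pics/side0.png

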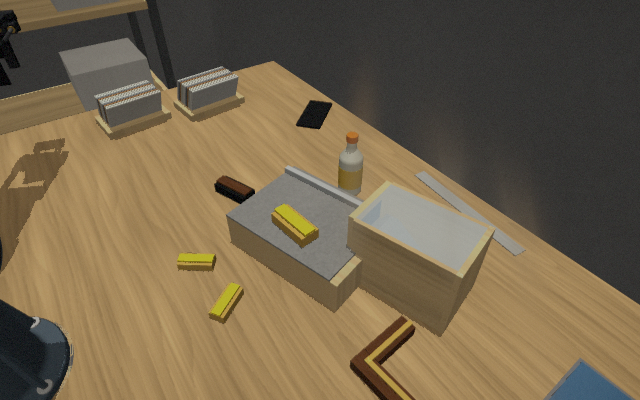

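The scene picture shows the box at about (310,255) with the deck facing the robot and the fence on its right. The gold stick on the deck is at (294,199), with two smaller look-alikes on the table at (283,157) and (247,183). I'll enlarge both views to pick out the box corners.

```bash
python3 - <<'E'
import cv2,numpy as np
a=cv2.imread("pics/scene0.png")[145:365,195:395]; b=cv2.imread("pics/side0.png")[155:335,220:500]
def up(a,k,n,x0,y0):
    o=cv2.resize(a,None,fx=k,fy=k,interpolation=cv2.INTER_CUBIC)
    for i in range(0,a.shape[1],20): cv2.putText(o,str(x0+i),(int(i*k),8),0,.3,(0,0,255)); cv2.line(o,(int(i*k),8),(int(i*k),14),(0,0,255))
    for i in range(0,a.shape[0],20): cv2.putText(o,str(y0+i),(0,int(i*k)+3),0,.3,(0,0,255)); cv2.line(o,(20,int(i*k)),(26,int(i*k)),(0,0,255))
    cv2.imwrite(n,o)
up(a,2.7,"pics/sc_c.png",195,145); up(b,2.8,"pics/sd_c.png",220,155)
E
```

```text
(no output)
```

View pics/sc_c.png

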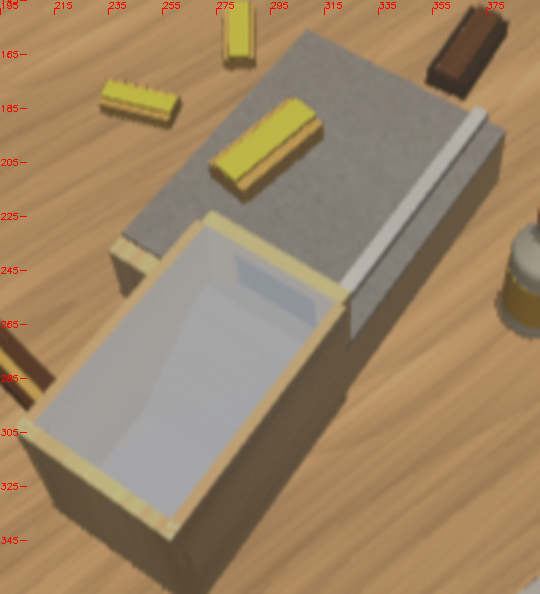

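View pics/sd_c.png

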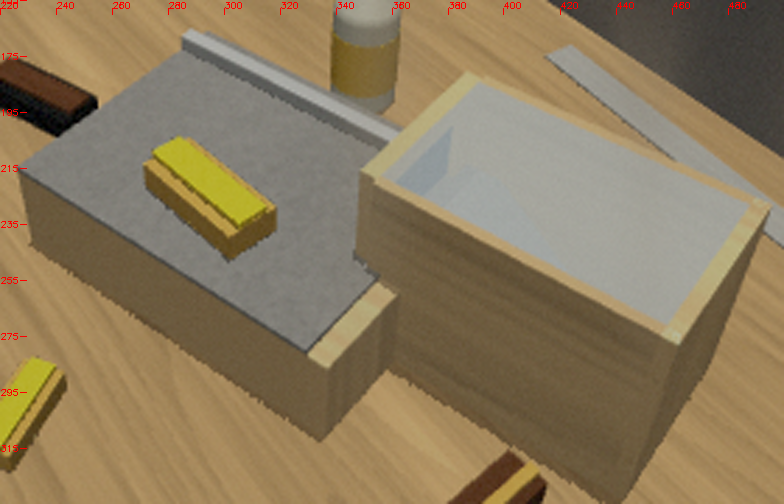

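```bash
cat >h.py <<'E'
import numpy as np
from rig import *
from scipy.optimize import least_squares
def proj(c,P):
    m=camera_model(c);T=np.linalg.inv(m["pose"]);p=np.atleast_2d(P)@T[:3,:3].T+T[:3,3]
    q=(p*[1,-1,-1])@np.array(m["camera_matrix"]).T
    return q[:,:2]/q[:,2:]
def pl(x,y,t,L):
    L=np.asarray(L,float);c,s=np.cos(t),np.sin(t)
    return np.c_[x+c*L[:,0]-s*L[:,1],y+s*L[:,0]+c*L[:,1],L[:,2]]
E
python3 - <<'E'
from h import *
def box(w,v): return np.array([[-230,-140,75],[0,-140,75],[-230,60,75],[0,-56-w,148],[0,56+w,148],[192+v,56+w,148],[192+v,-56-w,148]])/1e3
sc=np.array([[307,30],[123,235],[505,132],[209,211],[350,297],[172,541],[18,430]])/2.7+[195,145]
sd=np.array([[22,172],[307,353],[362,177],[470,72],[770,207],[681,345]])/2.8+[220,155]
i=[0,1,3,4,5,6]
def f(p):
    P=pl(*p[:3],box(*p[3:]*1))
    return np.r_[(proj("scene",P)-sc).ravel(),(proj("side",P[i])-sd).ravel()]
r=least_squares(f,[.58,-.12,-.4,12,12],loss="soft_l1");p=r.x
print("box",np.round(p,4),np.degrees(p[2]),np.round(r.fun.reshape(-1,2),1).tolist())
ssc=np.array([[218,166],[297,100],[316,120],[237,184]])/2.7+[195,145]
ssd=np.array([[238,225],[152,157],[181,138],[268,206]])/2.8+[220,155]
T=np.array([[45,-12,103],[-45,-12,103],[-45,12,103],[45,12,103]])/1e3
for cs in(("scene",),("side",),("scene","side")):
    g=lambda q:np.concatenate([(proj(c,pl(*q,T))-(ssc if c=="scene" else ssd)).ravel() for c in cs])
    r=least_squares(g,[.51,-.06,-.4]);q=r.x
    R=np.array([[np.cos(p[2]),-np.sin(p[2])],[np.sin(p[2]),np.cos(p[2])]])
    print(cs,np.round(q,4),np.degrees(q[2]),"in box mm",np.round((q[:2]-p[:2])@R*1e3,1),"rel",np.degrees(q[2]-p[2]),np.abs(r.fun).max())
E
```

```text
box [ 0.6249 -0.127  -1.2721  6.3772  5.0447] -72.88756414129013 [[-2.4, 0.9], [4.0, -6.1], [-1.2, 0.3], [-2.0, 0.9], [-0.0, 0.3], [-0.6, -0.4], [-0.8, 0.7], [-1.2, -0.4], [-8.7, -5.9], [0.5, -0.4], [1.0, -0.2], [0.2, -1.0], [-0.2, -1.2]]
('scene',) [ 0.5164 -0.0536 -1.4507] -83.1183920525364 in box mm [-102.1  -82.1] rel -10.230827911246257 1.102714036681249
('side',) [ 0.5113 -0.0555 -1.4404] -82.52694097989692 in box mm [-101.7  -87.6] rel -9.639376838606788 1.2721249382728104
('scene', 'side') [ 0.5135 -0.0539 -1.4453] -82.80806511514851 in box mm [-102.6  -84.9] rel -9.920500973858374 2.304675174623327
```

```bash
cat >>h.py <<'E'
from scipy.spatial.transform import Rotation as Ro
B=np.array([.6249,-.1270,np.radians(-72.89)])   # box x,y,yaw
def pose(bx,by,h,yaw,tilt=0):
    """TCP at box mm bx,by, h above deck; tool x at box-yaw (90: along +y; 180: along -x); tilt = tip forward, about tool y"""
    p=pl(*B,[[bx/1e3,by/1e3,(75+h)/1e3]])[0]
    a=B[2]+np.radians(yaw);x=np.array([np.cos(a),np.sin(a),0]);z=np.array([0,0,-1.])
    return p,Ro.from_matrix(np.c_[x,np.cross(z,x),z])*Ro.from_euler("y",tilt,degrees=True)
def now():
    s=readout.read_state();return np.array(s["position"]),Ro.from_matrix(s["tcp_rot"]),s
def rows(goal,n,g,start=None):
    p,R=start or now()[:2];p0,R0=p,R;P,Q=goal;dv=(R0.inv()*Q).as_rotvec()
    for k in range(1,n+1):
        pt=p0+(P-p0)*k/n;Rt=R0*Ro.from_rotvec(dv*k/n)
        t=np.round((R.inv()*Rt).as_rotvec(degrees=True),1);d=np.round(R.inv().apply(pt-p)*100,1)
        print([*(t+0).tolist(),*(d+0).tolist(),g]);p=p+R.apply(d/100);R=R*Ro.from_rotvec(t,degrees=True)
    return p,R
def inbox():
    p,R,s=now();c,k=np.cos(B[2]),np.sin(B[2]);M=np.array([[c,-k],[k,c]])
    print("box mm",np.round((p[:2]-B[:2])@M*1e3,1),"h",round(p[2]*1e3-75,1),"F box",np.round(np.r_[s["force"][:2]@M,s["force"][2]],1),"open",round(s["opening"],2),"t",s["time_s"]);print(np.round(R.as_matrix(),3).tolist())
E
python3 -c "
from h import *
rows(pose(-102,-134,145,90),20,-.2)"
```

```text
[0.0, 0.0, 7.4, -2.3, -2.8, 0.0, -0.2]
[0.0, 0.0, 7.3, -2.7, -2.5, 0.0, -0.2]
[0.0, 0.0, 7.4, -3.0, -2.1, 0.0, -0.2]
[0.0, 0.0, 7.3, -3.2, -1.8, 0.1, -0.2]
[0.0, 0.0, 7.4, -3.5, -1.3, 0.0, -0.2]
[0.0, 0.0, 7.3, -3.5, -0.9, 0.0, -0.2]
[0.0, 0.0, 7.4, -3.7, -0.3, 0.0, -0.2]
[0.0, 0.0, 7.4, -3.6, 0.0, 0.0, -0.2]
[0.0, 0.0, 7.3, -3.7, 0.6, 0.0, -0.2]
[0.0, 0.0, 7.4, -3.5, 1.0, 0.0, -0.2]
[0.0, 0.0, 7.3, -3.4, 1.4, 0.0, -0.2]
[0.0, 0.0, 7.4, -3.1, 1.9, 0.1, -0.2]
[0.0, 0.0, 7.3, -2.9, 2.2, 0.0, -0.2]
[0.0, 0.0, 7.4, -2.6, 2.6, 0.0, -0.2]
[0.0, 0.0, 7.4, -2.2, 3.0, 0.0, -0.2]
[0.0, 0.0, 7.3, -1.8, 3.1, 0.0, -0.2]
[0.0, 0.0, 7.4, -1.5, 3.4, 0.0, -0.2]
[0.0, 0.0, 7.3, -0.9, 3.6, 0.0, -0.2]
[0.0, 0.0, 7.4, -0.5, 3.6, 0.0, -0.2]
[0.0, 0.0, 7.3, -0.1, 3.7, 0.1, -0.2]
```

>>> send_rows:
  moves:
    - [[0,0,7.4,-2.3,-2.8,0,-0.2],[0,0,7.3,-2.7,-2.5,0,-0.2],[0,0,7.4,-3.0,-2.1,0,-0.2],[0,0,7.3,-3.2,-1.8,0.1,-0.2],[0,0,7.4,-3.5,-1.3,0,-0.2]]

```text
time_s: 1.2
position: [0.2443, 0.4323, 0.2217]
tcp_rot: [[-0.604, 0.797, 0.0], [0.797, 0.604, 0.0], [-0.0, 0.0, -1.0]]
force: [-0.2, -0.1, -0.2]
opening: 0.635
```

>>> send_rows:
  moves:
    - [[0,0,7.3,-3.5,-0.9,0,-0.2],[0,0,7.4,-3.7,-0.3,0,-0.2],[0,0,7.4,-3.6,0,0,-0.2],[0,0,7.3,-3.7,0.6,0,-0.2],[0,0,7.4,-3.5,1.0,0,-0.2]]

```text
time_s: 1.7
position: [0.3191, 0.2651, 0.2219]
tcp_rot: [[-0.006, 1.0, 0.001], [1.0, 0.006, 0.0], [0.0, 0.001, -1.0]]
force: [0.7, 0.0, 0.6]
opening: 0.404
```

>>> send_rows:
  moves:
    - [[0,0,7.3,-3.4,1.4,0,-0.2],[0,0,7.4,-3.1,1.9,0.1,-0.2],[0,0,7.3,-2.9,2.2,0,-0.2],[0,0,7.4,-2.6,2.6,0,-0.2],[0,0,7.4,-2.2,3.0,0,-0.2]]

```text
time_s: 2.2
position: [0.3934, 0.0972, 0.2209]
tcp_rot: [[0.594, 0.804, 0.001], [0.804, -0.594, 0.0], [0.001, 0.001, -1.0]]
force: [0.8, 0.2, 0.1]
opening: 0.4
```

>>> send_rows:
  moves:
    - [[0,0,7.3,-1.8,3.1,0,-0.2],[0,0,7.4,-1.5,3.4,0,-0.2],[0,0,7.3,-0.9,3.6,0,-0.2],[0,0,7.4,-0.5,3.6,0,-0.2],[0,0,7.3,-0.1,3.7,0.1,-0.2]]

```text
time_s: 2.7
position: [0.4673, -0.071, 0.2199]
tcp_rot: [[0.957, 0.29, 0.001], [0.29, -0.957, -0.0], [0.001, 0.001, -1.0]]
force: [-0.1, 0.6, 0.3]
opening: 0.403
```

```bash
python3 - <<'E'
from h import *
import cv2
inbox(); m=camera_model("wrist"); a=capture("wrist"); cv2.imwrite("pics/w1.png",a)
print(np.round(m["pose"],4).tolist(),np.round(m["camera_matrix"],1).tolist())
print([(np.round(d["location"],3).tolist(),d["p"]) for d in spot_in("wrist","offcut_mid")])
E
```

```text
box mm [ -99.9 -134.1] h 144.9 F box [-0.6  0.1  0.3] open 0.4 t 2.7
[[0.957, 0.29, 0.001], [0.29, -0.957, -0.0], [0.001, 0.001, -1.0]]
[[0.2888, 0.9141, 0.2846, 0.5458], [-0.9574, 0.2759, 0.0854, -0.0478], [-0.0005, -0.2972, 0.9548, 0.3816], [0.0, 0.0, 0.0, 1.0]] [[309.7, 0.0, 323.9], [0.0, 309.7, 197.5], [0.0, 0.0, 1.0]]
[([0.509, -0.05, 0.099], 0.98), ([0.355, 0.033, 0.019], 0.79), ([0.359, -0.079, 0.02], 0.7)]
```

View pics/w1.png

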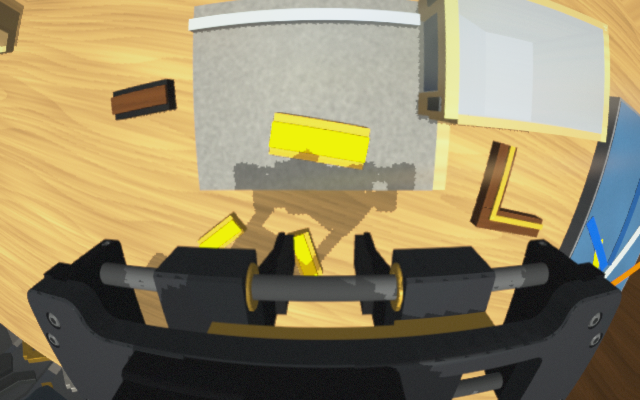

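The wrist view shows the gold stick on the deck, about (270–370, 113–168), with the deck's near corner at (201,189). The fence foot runs along rows 21–30, and the mouth is at column 420–440.

```bash
cat >>h.py <<'E'
def wray(uv,z,m):
    K=np.array(m["camera_matrix"]);d=(np.atleast_2d(uv)-K[:2,2])/K[0,0];r=np.linalg.norm(d,axis=1,keepdims=True)
    v=np.c_[d/r*np.sin(r),np.cos(r)]*[1,-1,-1];T=np.array(m["pose"]);w=v@T[:3,:3].T
    p=T[:3,3]+w*((z-T[2,3])/w[:,2:]);c,k=np.cos(B[2]),np.sin(B[2])
    return np.round((p[:,:2]-B[:2])@np.array([[c,-k],[k,c]])*1e3,1)
E
python3 - <<'E'
from h import *
m=camera_model("wrist")
print("deck -140 edge / corners",wray([[201,189],[436,190]],.075,m).tolist())
print("fence foot",wray([[190,30],[300,26],[418,25]],.075,m).tolist())
print("stick ledge corners z97",wray([[275,113],[370,128],[364,168],[270,152]],.097,m).tolist())
print("wall top z148 outer",wray([[446,121],[607,139],[447,0]],.148,m).tolist())
E
```

```text
deck -140 edge / corners [[-228.8, -135.2], [25.3, -138.1]]
fence foot [[-233.0, 36.4], [-117.8, 29.3], [-0.0, 34.9]]
stick ledge corners z97 [[-139.9, -57.7], [-52.7, -72.2], [-57.6, -110.1], [-145.8, -94.1]]
wall top z148 outer [[1.1, -60.7], [204.6, -60.5], [2.6, 39.5]]
```

>>> send_rows:
  moves:
    - [[0,0,0.3,0,0,3.0,-0.2],[0,0,0,0,0,3.0,-0.2],[0,0,0,0,0,3.0,-0.2],[0,0,0,0,0,3.0,-0.2],[0,0,0,0,0,1.6,-0.2]]

```text
time_s: 3.3
position: [0.4651, -0.0682, 0.0818]
tcp_rot: [[0.957, 0.291, -0.003], [0.291, -0.957, 0.002], [-0.003, -0.002, -1.0]]
force: [0.2, 0.2, 0.9]
opening: 0.402
```

>>> send_rows:
  moves:
    - [[0,0,0,1.0,0,0,-0.2],[0,0,0,1.0,0,0,-0.2],[0,0,0,1.0,0,0,-0.2],[0,0,0,1.0,0,0,-0.2],[0,0,0,1.0,0,0,-0.2]]

```text
time_s: 3.8
position: [0.5159, -0.0546, 0.0845]
tcp_rot: [[0.957, 0.291, 0.002], [0.291, -0.957, -0.001], [0.001, 0.001, -1.0]]
force: [-0.9, -0.5, 1.3]
opening: 0.403
```

```bash
python3 - <<'E'
from h import *
import cv2
inbox(); a=capture("wrist"); cv2.imwrite("pics/w2.png",a)
E
```

```text
box mm [-101.2  -82.8] h 9.5 F box [ 0.2 -1.   1.3] open 0.4 t 3.8
[[0.957, 0.291, 0.002], [0.291, -0.957, -0.001], [0.001, 0.001, -1.0]]
```

View pics/w2.png

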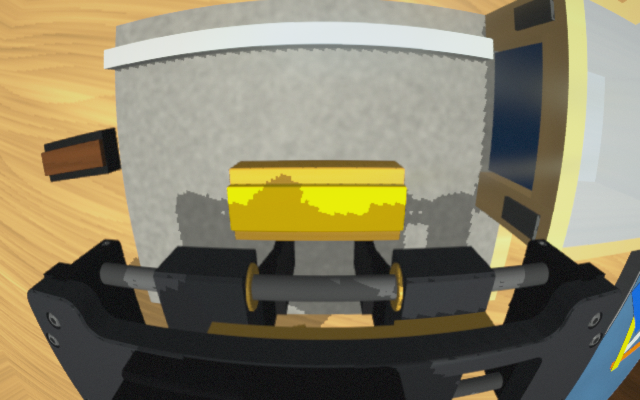

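The stick, at (228–408, 160–240), now sits square against both fingers. I'll push on to the fence.

>>> send_rows:
  moves:
    - [[0,0,0,1.2,0,0,-0.2],[0,0,0,1.2,0,0,-0.2],[0,0,0,1.2,0,0,-0.2],[0,0,0,1.2,0,0,-0.2],[0,0,0,0.8,0,0,-0.2]]

```text
time_s: 4.35
position: [0.5696, -0.0384, 0.0836]
tcp_rot: [[0.957, 0.29, 0.001], [0.29, -0.957, -0.0], [0.001, 0.001, -1.0]]
force: [-0.5, -0.1, 0.8]
opening: 0.401
```

>>> send_rows:
  moves:
    - [[0,0,0,0.4,0,0,-0.2],[0,0,0,0.3,0,0,-0.2],[0,0,0,0.2,0,0,-0.2],[0,0,0,0,0,0,-0.2],[0,0,0,0,0,0,-0.2]]

```text
time_s: 4.85
position: [0.5758, -0.0361, 0.0834]
tcp_rot: [[0.957, 0.29, -0.002], [0.29, -0.957, 0.0], [-0.001, -0.001, -1.0]]
force: [-2.1, -0.7, -0.1]
opening: 0.396
```

```bash
python3 - <<'E'
from h import *
import cv2
inbox(); m=camera_model("wrist");a=capture("wrist"); cv2.imwrite("pics/w3.png",a)
E
```

```text
box mm [-101.4  -20.2] h 8.4 F box [ 0.1 -2.2 -0.1] open 0.4 t 4.85
[[0.957, 0.29, -0.002], [0.29, -0.957, 0.0], [-0.001, -0.001, -1.0]]
```

View pics/w3.png

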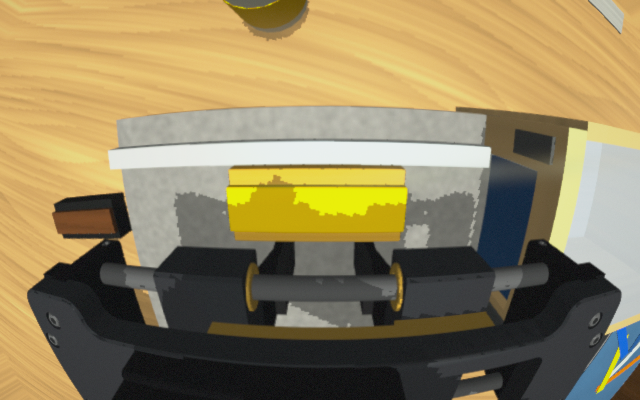

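>>> send_rows:
  moves:
    - [[0,0,0,0.2,0,0,-0.2],[0,0,0,0.1,0,0,-0.2],[0,0,0,0.1,0,0,-0.2],[0,0,0,0,0,0,-0.2],[0,0,0,0,0,0,-0.2]]

```text
time_s: 5.4
position: [0.5759, -0.036, 0.0834]
tcp_rot: [[0.957, 0.291, -0.01], [0.291, -0.957, -0.001], [-0.01, -0.002, -1.0]]
force: [-10.2, -5.3, 6.1]
opening: 0.401
```

```bash
python3 -c "
from h import *
inbox()"
```

```text
box mm [-101.4  -20.1] h 8.4 F box [  2.1 -11.3   6.1] open 0.4 t 5.4
[[0.957, 0.291, -0.01], [0.291, -0.957, -0.001], [-0.01, -0.002, -1.0]]
```

>>> send_rows:
  moves:
    - [[0,0,0,-1.4,0,0,-0.2],[0,0,0,-1.6,0,0,-0.8],[0,0,0,0,0,-3.0,-0.8],[0,0,0,0,0,-3.0,-0.8],[0,0,0,0,0,-2.0,-0.8]]

```text
time_s: 5.9
position: [0.5534, -0.0439, 0.1657]
tcp_rot: [[0.957, 0.29, 0.005], [0.29, -0.957, -0.001], [0.004, 0.002, -1.0]]
force: [0.9, -0.1, 0.4]
opening: 0.144
```

```bash
python3 -c "
from h import *
inbox();g=rows(pose(-180,8,80,180,-15),15,-.8);print();rows(pose(-180,8,18,180,-15),5,-.8,g)"
```

```text
box mm [-100.5  -43.9] h 90.7 F box [0.4 0.9 0.4] open 0.14 t 5.9
[[0.957, 0.29, 0.005], [0.29, -0.957, -0.001], [0.004, 0.002, -1.0]]
[-0.8, -0.8, -6.0, 0.3, -0.5, 0.1, -0.8]
[-0.7, -0.8, -6.0, 0.4, -0.5, 0.0, -0.8]
[-0.8, -0.8, -6.0, 0.5, -0.5, 0.1, -0.8]
[-0.8, -0.8, -5.9, 0.5, -0.4, 0.0, -0.8]
[-0.8, -0.8, -6.0, 0.5, -0.3, 0.0, -0.8]
[-0.7, -0.7, -6.0, 0.6, -0.3, 0.0, -0.8]
[-0.8, -0.8, -6.0, 0.6, -0.2, 0.0, -0.8]
[-0.8, -0.8, -6.0, 0.6, -0.2, 0.0, -0.8]
[-0.7, -0.8, -6.0, 0.6, -0.1, 0.0, -0.8]
[-0.8, -0.8, -5.9, 0.7, -0.1, 0.0, -0.8]
[-0.8, -0.8, -6.0, 0.6, 0.1, -0.1, -0.8]
[-0.7, -0.8, -6.0, 0.6, 0.1, 0.0, -0.8]
[-0.8, -0.8, -6.0, 0.6, 0.1, -0.1, -0.8]
[-0.8, -0.8, -6.0, 0.6, 0.3, 0.0, -0.8]
[-0.8, -0.8, -6.0, 0.6, 0.3, -0.1, -0.8]

[0.0, 0.0, 0.0, 0.3, 0.0, 1.2, -0.8]
[0.0, 0.0, 0.0, 0.3, 0.0, 1.2, -0.8]
[0.0, 0.0, 0.0, 0.4, 0.0, 1.2, -0.8]
[0.0, 0.0, 0.0, 0.3, 0.0, 1.2, -0.8]
[0.0, 0.1, 0.0, 0.3, 0.0, 1.2, -0.8]
```

>>> send_rows:
  moves:
    - [[-0.8,-0.8,-6.0,0.3,-0.5,0.1,-0.8],[-0.7,-0.8,-6.0,0.4,-0.5,0,-0.8],[-0.8,-0.8,-6.0,0.5,-0.5,0.1,-0.8],[-0.8,-0.8,-5.9,0.5,-0.4,0,-0.8],[-0.8,-0.8,-6.0,0.5,-0.3,0,-0.8]]

```text
time_s: 6.4
position: [0.5616, -0.013, 0.1606]
tcp_rot: [[0.681, 0.732, -0.02], [0.728, -0.679, -0.094], [-0.083, 0.049, -0.995]]
force: [-0.7, -0.1, -0.6]
opening: 0.101
```

>>> send_rows:
  moves:
    - [[-0.7,-0.7,-6.0,0.6,-0.3,0,-0.8],[-0.8,-0.8,-6.0,0.6,-0.2,0,-0.8],[-0.8,-0.8,-6.0,0.6,-0.2,0,-0.8],[-0.7,-0.8,-6.0,0.6,-0.1,0,-0.8],[-0.8,-0.8,-5.9,0.7,-0.1,0,-0.8]]

```text
time_s: 6.9
position: [0.57, 0.0182, 0.1564]
tcp_rot: [[0.225, 0.974, 0.007], [0.958, -0.22, -0.183], [-0.177, 0.047, -0.983]]
force: [-0.8, -0.4, -0.2]
opening: 0.098
```

>>> send_rows:
  moves:
    - [[-0.8,-0.8,-6.0,0.6,0.1,-0.1,-0.8],[-0.7,-0.8,-6.0,0.6,0.1,0,-0.8],[-0.8,-0.8,-6.0,0.6,0.1,-0.1,-0.8],[-0.8,-0.8,-6.0,0.6,0.3,0,-0.8],[-0.8,-0.8,-6.0,0.6,0.3,-0.1,-0.8]]

```text
time_s: 7.4
position: [0.5793, 0.0485, 0.153]
tcp_rot: [[-0.29, 0.954, 0.076], [0.922, 0.3, -0.247], [-0.258, -0.002, -0.966]]
force: [0.1, -0.1, 0.2]
opening: 0.098
```

>>> send_rows:
  moves:
    - [[0,0,0,0.3,0,1.2,-0.8],[0,0,0,0.3,0,1.2,-0.8],[0,0,0,0.4,0,1.2,-0.8],[0,0,0,0.3,0,1.2,-0.8],[0,0,0,0,0,0,-0.8]]

```text
time_s: 7.9
position: [0.5764, 0.0475, 0.1005]
tcp_rot: [[-0.287, 0.956, 0.068], [0.923, 0.294, -0.247], [-0.256, -0.008, -0.967]]
force: [-0.8, 0.6, 0.1]
opening: 0.103
```

```bash
python3 - <<'E'
from h import *
import cv2
inbox(); a=capture("wrist"); cv2.imwrite("pics/w4.png",a)
g=rows(pose(-162,8,18,180,-15),5,-.8); rows(pose(-60,8,18,180,-15),10,-.8,g)
E
```

```text
box mm [-181.1    5. ] h 25.5 F box [-0.8 -0.6  0.1] open 0.1 t 7.9
[[-0.287, 0.956, 0.068], [0.923, 0.294, -0.247], [-0.256, -0.008, -0.967]]
[-0.1, 0.0, 0.0, -0.3, 0.0, 0.3, -0.8]
[0.0, 0.0, 0.0, -0.3, 0.1, 0.2, -0.8]
[-0.1, -0.1, 0.1, -0.4, 0.0, 0.3, -0.8]
[-0.1, 0.0, 0.0, -0.3, 0.1, 0.3, -0.8]
[-0.1, 0.0, 0.0, -0.3, 0.0, 0.2, -0.8]
[0.0, 0.0, 0.0, -1.0, 0.0, 0.3, -0.8]
[0.0, 0.0, 0.0, -1.0, 0.0, 0.2, -0.8]
[0.0, 0.0, 0.0, -1.0, 0.0, 0.3, -0.8]
[0.0, 0.0, 0.0, -0.9, 0.0, 0.3, -0.8]
[0.0, 0.0, 0.0, -1.0, 0.0, 0.2, -0.8]
[0.0, 0.0, 0.0, -1.0, 0.0, 0.3, -0.8]
[0.0, 0.0, 0.0, -1.0, 0.0, 0.3, -0.8]
[0.0, 0.0, 0.0, -1.0, 0.0, 0.2, -0.8]
[0.0, 0.0, 0.0, -1.0, 0.0, 0.3, -0.8]
[0.0, 0.0, 0.0, -1.0, 0.0, 0.3, -0.8]
```

View pics/w4.png

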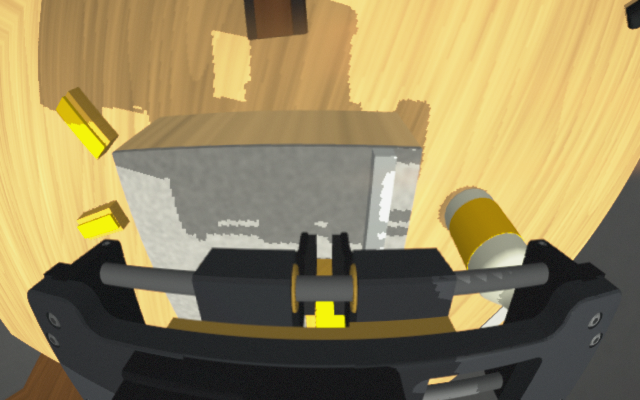

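The camera now looks back over the hand, with the fingers right behind the stick's end at (325,310). The bottle at (490,240) is clear of the hand on its right.

>>> send_rows:
  moves:
    - [[-0.1,0,0,-0.3,0,0.3,-0.8],[0,0,0,-0.3,0.1,0.2,-0.8],[-0.1,-0.1,0.1,-0.4,0,0.3,-0.8],[-0.1,0,0,-0.3,0.1,0.3,-0.8],[-0.1,0,0,-0.3,0,0.2,-0.8]]

```text
time_s: 8.45
position: [0.5859, 0.0302, 0.0948]
tcp_rot: [[-0.284, 0.955, 0.081], [0.923, 0.295, -0.247], [-0.26, 0.004, -0.966]]
force: [-1.0, -0.6, -0.2]
opening: 0.1
```

>>> send_rows:
  moves:
    - [[0,0,0,-1.0,0,0.3,-0.8],[0,0,0,-1.0,0,0.2,-0.8],[0,0,0,-1.0,0,0.3,-0.8],[0,0,0,-0.9,0,0.3,-0.8],[0,0,0,-1.0,0,0.2,-0.8]]

```text
time_s: 8.95
position: [0.6006, -0.0188, 0.0948]
tcp_rot: [[-0.284, 0.955, 0.08], [0.923, 0.295, -0.247], [-0.259, 0.003, -0.966]]
force: [-0.5, 0.4, -0.0]
opening: 0.099
```

```bash
python3 - <<'E'
from h import *
import cv2
inbox(); a=capture("scene"); b=capture("side"); cv2.imwrite("pics/p1.png",np.hstack([cv2.resize(a[130:330,200:420],None,fx=1.8,fy=1.8),cv2.resize(b[130:330,220:420],None,fx=1.8,fy=1.8)]))
g=rows(pose(-60,8,18,180,-15),5,-.8);g=rows(pose(-10,8,18,180,-15),5,-.8,g)
E
```

```text
box mm [-110.5    8.6] h 19.8 F box [-0.6 -0.4 -0. ] open 0.1 t 8.95
[[-0.284, 0.955, 0.08], [0.923, 0.295, -0.247], [-0.259, 0.003, -0.966]]
[0.1, 0.0, 0.0, -0.9, 0.0, 0.3, -0.8]
[0.0, 0.0, 0.0, -1.0, 0.0, 0.3, -0.8]
[0.1, 0.1, 0.0, -0.9, -0.1, 0.3, -0.8]
[0.0, 0.0, -0.1, -1.0, 0.0, 0.3, -0.8]
[0.1, 0.0, 0.0, -0.9, 0.0, 0.3, -0.8]
[0.0, 0.0, 0.0, -1.0, 0.0, 0.3, -0.8]
[0.0, 0.0, 0.0, -0.9, 0.0, 0.2, -0.8]
[0.0, 0.0, 0.0, -1.0, 0.0, 0.3, -0.8]
[0.0, 0.0, 0.0, -1.0, 0.0, 0.2, -0.8]
[0.0, 0.0, 0.0, -1.0, 0.0, 0.3, -0.8]
```

View pics/p1.png

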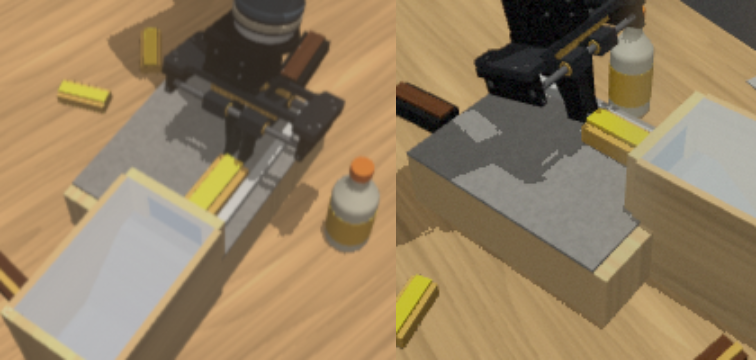

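The stick is flush with the fence and heading into the mouth. The bottle is clear of the hand. I'll keep pushing.

>>> send_rows:
  moves:
    - [[0,0,0,-0.9,0,0.3,-0.8],[0,0,0,-1.0,0,0.3,-0.8],[0,0,0,-1.0,0,0.2,-0.8],[0,0,0,-1.0,0,0.3,-0.8],[0,0,0,-1.0,0,0.2,-0.8]]

```text
time_s: 9.55
position: [0.6157, -0.0673, 0.0949]
tcp_rot: [[-0.285, 0.955, 0.08], [0.923, 0.296, -0.247], [-0.259, 0.003, -0.966]]
force: [0.3, 0.3, -0.3]
opening: 0.095
```

>>> send_rows:
  moves:
    - [[0,0,0,-0.8,0,0.2,-0.8],[0,0,0,-0.8,0,0.2,-0.8],[0,0,0,-0.8,0,0.2,-0.8],[0,0,0,-0.6,0,0.1,-0.8],[0,0,0,0,0,0,-0.8]]

```text
time_s: 10.05
position: [0.6252, -0.0967, 0.0963]
tcp_rot: [[-0.284, 0.956, 0.081], [0.923, 0.295, -0.247], [-0.26, 0.004, -0.966]]
force: [0.6, -0.4, -0.3]
opening: 0.101
```

```bash
python3 - <<'E'
from h import *
inbox()
rows(pose(-6,8,19,180,-15),5,-.8)
E
```

```text
box mm [-28.9   9.2] h 21.3 F box [ 0.5  0.5 -0.3] open 0.1 t 10.05
[[-0.284, 0.956, 0.081], [0.923, 0.295, -0.247], [-0.26, 0.004, -0.966]]
[0.1, 0.0, 0.0, -0.4, 0.0, 0.2, -0.8]
[0.0, 0.0, 0.0, -0.5, 0.0, 0.1, -0.8]
[0.1, 0.0, 0.0, -0.4, -0.1, 0.2, -0.8]
[0.0, 0.1, 0.0, -0.4, 0.0, 0.2, -0.8]
[0.1, 0.0, 0.0, -0.4, 0.0, 0.1, -0.8]
```

>>> send_rows:
  moves:
    - [[0,0,0,-0.4,0,0.2,-0.8],[0,0,0,-0.5,0,0.1,-0.8],[0,0,0,-0.4,-0.1,0.2,-0.8],[0,0,0,-0.4,0,0.2,-0.8],[0,0,0,-0.4,0,0.1,-0.8]]

```text
time_s: 10.55
position: [0.6302, -0.1177, 0.0936]
tcp_rot: [[-0.285, 0.955, 0.08], [0.923, 0.296, -0.247], [-0.259, 0.003, -0.966]]
force: [1.1, 0.4, 0.4]
opening: 0.101
```

>>> send_rows:
  moves:
    - [[0,0,0,0,0,0,-0.8],[0,0,0,0,0,0,-0.8],[0,0,0,0,0,0,-0.8],[0,0,0,0,0,0,-0.8],[0,0,0,0,0,0,-0.8]]

```text
time_s: 11.05
position: [0.6302, -0.1172, 0.0938]
tcp_rot: [[-0.285, 0.955, 0.08], [0.923, 0.296, -0.247], [-0.259, 0.004, -0.966]]
force: [-0.4, 0.6, -1.2]
opening: 0.101
```

```bash
python3 - <<'E'
from h import *
import cv2
inbox(); a=capture("scene"); b=capture("side"); cv2.imwrite("pics/p2.png",np.hstack([cv2.resize(a[150:360,195:415],None,fx=1.8,fy=1.8),cv2.resize(b[130:340,290:510],None,fx=1.8,fy=1.8)]))
E
```

```text
box mm [-7.8  8. ] h 18.8 F box [-0.7 -0.2 -1.2] open 0.1 t 11.05
[[-0.285, 0.955, 0.08], [0.923, 0.296, -0.247], [-0.259, 0.004, -0.966]]
```

View pics/p2.png

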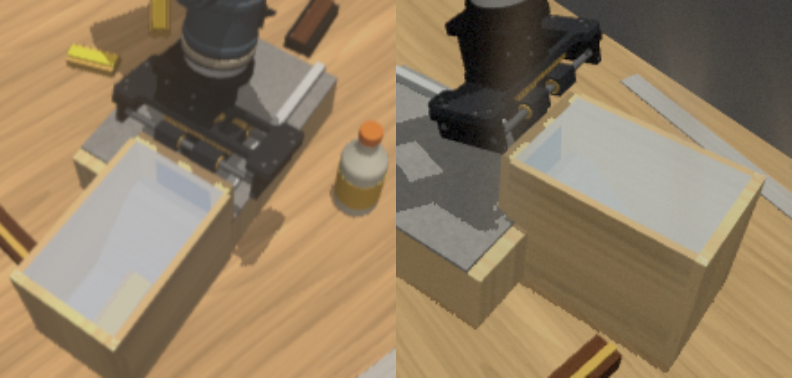

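The stick has slid down into the bin: a pale gold shape shows through the clear sheet near (125,300) in the left half. Now I'll draw the fingers straight back.

>>> send_rows:
  moves:
    - [[0,0,0,1.0,0,-0.3,-0.8],[0,0,0,1.0,0,-0.3,-0.8],[0,0,0,2.0,0,-0.5,-0.8],[0,0,0,2.0,0,-0.5,-0.8],[0,0,0,2.0,0,-0.5,-0.8]]

```text
time_s: 11.65
position: [0.605, -0.0367, 0.0933]
tcp_rot: [[-0.285, 0.955, 0.08], [0.923, 0.296, -0.247], [-0.259, 0.003, -0.966]]
force: [-0.3, 0.2, 0.0]
opening: 0.101
```

>>> send_rows:
  moves:
    - [[0,0,0,1.5,0,-1.5,-0.8],[0,0,0,1.0,0,-3.0,-0.8],[0,0,0,0,0,-3.0,-0.8],[0,0,0,0,0,-3.0,-0.8],[0,0,0,0,0,-3.0,-0.8]]

```text
time_s: 12.15
position: [0.5873, 0.0195, 0.2192]
tcp_rot: [[-0.286, 0.955, 0.081], [0.923, 0.297, -0.247], [-0.259, 0.004, -0.966]]
force: [0.9, -0.9, -0.0]
opening: 0.1
```

>>> send_rows:
  moves:
    - [[0,0,0,4,0,-2,-0.8],[0,0,0,4,0,-2,-0.8],[0,0,0,4,0,-1,-0.8],[0,0,0,0,0,0,-0.8],[0,0,0,0,0,0,-0.8]]

```text
time_s: 12.65
position: [0.5491, 0.1425, 0.2351]
tcp_rot: [[-0.287, 0.954, 0.082], [0.922, 0.299, -0.247], [-0.26, 0.004, -0.966]]
force: [0.9, -0.3, 0.0]
opening: 0.101
```

```bash
python3 - <<'E'
from h import *
import cv2
inbox()
a=capture("scene"); b=capture("side"); cv2.imwrite("pics/p3.png",np.hstack([cv2.resize(a[150:360,150:430],None,fx=1.5,fy=1.5),cv2.resize(b[130:340,270:510],None,fx=1.5,fy=1.5)]))
for c in("scene","side"):
    for t in("offcut_mid","dark_offcut_mid","glue_mid","corner_mid","flap"): print(c,t,[(np.round(d["location"],3).tolist(),round(d["p"],2)) for d in spot_in(c,t)][:3])
print(pl(*B,[[.006,0,.104]]))
E
```

```text
box mm [-279.8    6.9] h 160.1 F box [0.5 0.8 0. ] open 0.1 t 12.65
[[-0.287, 0.954, 0.082], [0.922, 0.299, -0.247], [-0.26, 0.004, -0.966]]
scene offcut_mid [([0.355, -0.08, 0.013], 0.93), ([0.348, 0.034, 0.02], 0.56)]
scene dark_offcut_mid [([0.499, 0.185, 0.021], 0.76)]
scene glue_mid [([0.732, 0.038, 0.094], 0.72), ([0.492, -0.335, 0.03], 0.23)]
scene corner_mid [([0.494, -0.336, 0.027], 0.59)]
scene flap [([0.633, -0.159, 0.081], 0.59), ([0.504, 0.184, 0.021], 0.43)]
side offcut_mid [([0.347, -0.089, 0.02], 0.94), ([0.344, 0.032, 0.013], 0.62)]
side dark_offcut_mid [([0.488, 0.178, 0.021], 0.66)]
side glue_mid [([0.709, 0.039, 0.082], 0.89), ([0.59, -0.177, 0.072], 0.48)]
side corner_mid [([0.485, -0.312, 0.023], 0.71), ([0.592, -0.173, 0.078], 0.67)]
side flap []
[[ 0.62666524 -0.13273445  0.104     ]]
```

View pics/p3.png

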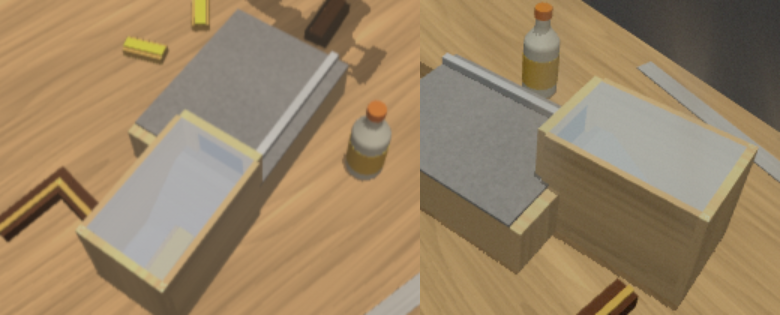

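The deck is empty, the stick is in the bin at about (170,250) in the left half, and the flap looks as it did at the start. I'll check the flap by differencing against the first pictures, then hand in.

```bash
python3 - <<'E'
from h import *
import cv2
for c in("scene","side"):
    d=cv2.absdiff(capture(c),cv2.imread(f"pics/{c}0.png")).max(2)
    q=proj(c,pl(*B,[[.006,-.036,.13],[.006,.036,.13],[.006,.036,.08],[.006,-.036,.08],[.06,-.036,.13],[.06,.036,.13]])); l=q.min(0).astype(int);h=q.max(0).astype(int)
    r=d[l[1]:h[1],l[0]:h[0]]; print(c,l,h,"mean",r.mean().round(1),"frac>25",(r>25).mean().round(3))
bot.hand_in()
E
```

```text
scene [263 237] [311 277] mean 9.8 frac>25 0.0
side [359 196] [409 238] mean 6.0 frac>25 0.0
the job is handed in; nothing more can be done
```

The gold offcut is in the bin and the flap looks shut. I handed the job in at about 13 s, well inside the 48 s limit.

I pushed the offcut sideways with two finger contacts until it was square and firm against the fence; the force rose to about 11 N there. Then I pushed it lengthwise through the flap with the fingers tilted 15° forward. It slid down on its own, and I drew the fingers straight back and clear, leaving the arm about 16 cm above the deck and clear of everything.

Last checks:
- **Gold offcut:** the deck is empty, and a gold shape shows through the clear sheet in the bin. The networks no longer report it on the deck, and they did not detect it inside the bin either.
- **Flap:** both cameras show the flap area matching the first pictures, with no pixel changed by more than 25 levels, so it appears shut. The network gave no useful reading of the flap: one weak hit in the scene view and none in the side view.
- **Other things:** the black offcut, glue bottle, frame corner sample and small look-alike sticks were found where they were, within about 3 mm.
- **Forces:** the readings at the end of each move stayed far below the limits.

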